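Swing the bench magnifier over the open culture dish

TASK

Bring the magnifier over the open culture dish so that its colonies can be counted: push the metal rod of its arm sideways, gently, with one fingertip or the outside of the closed fingers, and leave the lens at rest, centred above that dish. Do not grip anything and keep your fingers off the lens and its frame; leave the magnifier's foot, the dishes and everything else on the bench where they stand.

Things in the scene. Friction and masses are not known exactly. Their poses are not given: they have to be found in the camera images.
- stand: Foot of the bench magnifier: loose on the bench, about 3 kg, a round grey cast base 150 mm across and 22 mm high with an upright steel post 14 mm thick in its middle, the post's cap at 189 mm above the bench. Origin: centre of the underside of the base, on the post's axis; z up; its -x is the direction in which the arm points at joint value 0.
- swivel (a joint): Turning of the magnifier's arm about the post (rad): 0 when the arm points along -x of stand, growing anticlockwise seen from above, free from -1.75 to 1.75. Stiff friction (about 0.22 N m) keeps the arm where it is left; there is no spring and no detent.
- rod: Bare horizontal steel rod of the arm, 10 mm thick, 165 mm above the bench (its axis); this is the place to push. Origin: on the post's axis at the rod's height; the rod runs along its own -x, bare from 33 mm to 146 mm from the post's axis; the grey swivel boss (31 mm across) reaches out to 28 mm; a black locking knob sticks out to 36 mm on the other side of the post. It turns with the arm.
- magnifier: The lens: clear, 100 mm across, in a black round frame of 112 mm outer diameter and 14 mm thick, level, carried on the end of the rod by a black knuckle with a cross screw (38 mm wide across the rod, from 146 mm to 166 mm from the post's axis). Origin: centre of the lens, 220 mm from the post's axis, 165 mm above the bench. Turns with the arm; not to be touched by the fingers.
- open_dish: The open culture dish (lid off, cream jelly with small pale colonies), clear, 90 mm across, 15 mm high, loose on the bench, alone, within about 8 mm of the circle that the lens centre sweeps. Origin: centre of its underside. The lens must come above it.
- covered_dish: Lower one of a pile of two culture dishes with their lids on, each 94 mm across and 16 mm high, loose; the pile stands near the lens's circle on the other side. Origin: centre of its underside. Leave alone.
- covered_dish_top: Upper one of the two covered dishes, same size, resting on the lower. Origin: centre of its underside. Leave alone.
- dish_lid: Lid of the open dish, clear, 94 mm across, 10 mm high, lying on the bench with its hollow side up. Origin: centre of its underside. Leave alone.
- wash_bottle: Squeeze wash bottle, 60 mm across, white with a green cap and spout, 165 mm high, loose. Origin: centre of its underside. Leave alone.
- tube_rack: Purple tube rack, 100 mm (its x) by 166 mm (its y), 60 mm high, with glass tubes standing up to 102 mm, loose. Origin: centre of its underside. Leave alone.

How it is judged:
On the way, in this order (a step that is already met when the one before it is completed fails the run):
1. a finger pushes on the bare rod (contact force between the fingers and rod above 0.5 N), for 0.05 s.
2. the lens is centred over the open dish (within 15 mm) and stands still (horizontal distance between magnifier and open_dish below 0.015 m and velocity of joint swivel between -0.03 and 0.03 rad/s), for 0.2 s.
At the end, for the whole second after the job is handed in: The lens centre is within 15 mm, seen from above, of the open dish's centre and the arm is at rest; the foot is within 15 mm and the open dish within 8 mm of where it started, lying flat (all of step 2 and distance of stand from where it was at the start of the episode below 0.015 m and distance of open_dish from where it was at the start of the episode below 0.008 m and angle between open_dish's own z axis and vertical below 0.05 rad); the robot touches nothing.
It fails at once if the lens or its frame is touched (contact force between anything else and magnifier above 0.5 N).
It fails at once if the rod is gripped or pushed hard (over 25 N) or the arm is flung round (over 4 rad/s) (contact force between the fingers and rod above 25 N or velocity of joint swivel above 4 rad/s or velocity of joint swivel below -4 rad/s).
It fails at once if the magnifier's foot is dragged, lifted or tipped (15 mm, 0.1 rad) (distance of stand from where it was at the start of the episode above 0.015 m or angle between stand's own z axis and vertical above 0.1 rad).
It fails at once if the open dish is moved (8 mm) or lifted (distance of open_dish from where it was at the start of the episode above 0.008 m).
It fails at once if the covered dishes, the lid, the bottle or the rack are moved (15 mm) (distance of any of covered_dish, covered_dish_top, dish_lid, wash_bottle, tube_rack from where it was at the start of the episode above 0.015 m).
It also fails if it takes over 42 s, if anything falls off the work surface, if the arm or the gripper's body presses on something with over 40 N, if the wrist force passes 120 N, or if a joint passes its speed limit or range.

ROBOT

A 6-joint arm with a two-finger parallel gripper is mounted at the origin on the work surface. World frame = base frame: x ahead of the robot, y to its left, z up, the work surface at z = 0. Lengths are in m, angles in rad, forces in N, time in s.
With the tool pointing down it reaches from about 0.3 to 0.775 m from the base axis. Payload 14.6 kg.
Tool frame: the origin (TCP) lies on the centre line of the jaws, within the pads' length; the fingertips stand 25 mm ahead of it and the grasp point (between the pads) lies 6 mm ahead of it (ctrl.tip_reach is the distance from the TCP to the fingertips, in m); z points along the fingers, y is the line along which they close (so a half turn about z gives the same grasp; the last joint's range is limited). The gripper opens to 94 mm and grips with 3 to 60 N. Pads are 16 mm wide; open, the fingers measure 119 mm over their backs; the gripper's body (75 mm by 177 mm) begins 78 mm behind the grasp point.
Start: joints at [1.147, 0.3, 1.521, -0, 1.321, -0.067], TCP at [0.192, 0.515, 0.23] pointing down, gripper open.
Joint ranges: [-3.03, 3.03], [-0.79, 2.21], [0.23, 2.52], [-1.04, 4.18], [0, 3.07], [-2.55, 2.55]. Speed limits (rad/s): [2.22, 2.22, 2.57, 3.14, 3.14, 3.14].

INTERFACE

Orientations are given as [roll, pitch, yaw] about the fixed x, y, z axes, in that order (R = Rz(yaw) Ry(pitch) Rx(roll)).
In Python, from station import ctrl gives the robot as it stands. The module is installed in compiled form; this text tells all that it offers.
- The arm moves only by the tool apply_moves, never from a script. Its argument "deltas" is a list of rows, each a list of 7 numbers: the closure in counts, from 0 (fully open) to 255 (shut), then the shift along the world's x, y, z in cm, then the turn, a rotation vector about the world's x, y, z in rad. In form: [[jaw, tx, ty, tz, ax, ay, az], ...]. A call has 1 to 10 rows; each row shifts and turns the commanded pose from where the row before left it; what a row does not reach is not made up. A row lasts 1/10 s, in which the tool goes at most 50 mm and 8.59 degrees, less where a joint would pass 70% of its speed; a pose out of reach is approached as far as the arm can. A call with a gripper value outside its range is refused whole. The fingers move at their own pace and stop on an object; "grip_force" is the grip in N (left out, the last holds). Time passes only in rows, so rows that do not move let the fingers close. It gives the time, the measured TCP pose, the force, the opening and the grip force at its end, in the units of the state.
- ctrl.get_obs(): the state, without advancing time (a new reading comes with each control period).
- ctrl.camera(name): name is "scene" or "top"; returns a dict with "img" (420x560x3 uint8, red, green, blue), "K" (3x3 intrinsics, pixels), "k1" (the pictures are not rectified: a ray, as slopes to the right and down, at radius r is drawn at 1 + k1 r^2 times it, then the intrinsics apply), "pose" (4x4, takes a point from camera to world coordinates). Camera axes: x right, y up, looking along -z (the intrinsics and any distortion apply to the point x, -y, -z); pixel columns grow to the right and rows downward; lengths in m; the calibration is good to about 2 mm. A picture is of the moment at which its call begins. There is no depth.
- ctrl.hand_in(): hands the job in; it is judged then, once.
The state is a dict: "time_s": time; "qpos": joint angles; "joint_vel": joint speeds; "tau": joint torques, N m; "ee_pos": TCP position; "eef_rot": TCP orientation; "force": force on the tool from outside, world axes, zero at the start; "moment": the same for the moment, N m; "grip_width": finger opening in m; "grip_force": force on a finger pad.
Only numpy, scipy, OpenCV 4.12 (cv2) and the standard library are available. Lean on these libraries where they do the work, as an engineer would, in place of code of your own. Each camera call takes 0.05 s, during which the arm holds its last target. There are 200 camera calls.

## Working session

There is one attempt and no reset: what is moved stays moved. The work goes in short steps, Python scripts to look and compute and a tool call to move; the robot and the scene stay as the last step left them, time stands still between calls to the robot, and variables do not carry over. Pictures are saved under pics/ and viewed, at most 10 in all, crops included, and the job is handed in when it is done.

Besides the shell and the picture viewer there is one more tool, called after ">>>" by a JSON object that holds its "method" and its "body". apply_moves: Moves the arm, as the interface text tells. Its arguments: {"type":"object","properties":{"deltas":{"type":"array"},"grip_force":{"type":"number"}},"required":["deltas"]}

```bash
mkdir -p pics
cat > h.py <<'E'
import numpy as np, cv2
from station import ctrl
def ray(c,u,v):
    K=c["K"]; d=np.array([(u-K[0,2])/K[0,0],(v-K[1,2])/K[1,1]]); s=d.copy()
    for _ in range(20): s=d/(1+c["k1"]*(s@s))
    P=c["pose"]; return P[:3,3], P[:3,:3]@np.array([s[0],-s[1],-1])
def onz(c,u,v,z):
    o,d=ray(c,u,v); return (o+d*(z-o[2])/d[2])
def proj(c,p):
    P=c["pose"]; q=P[:3,:3].T@(np.array(p)-P[:3,3]); s=np.array([q[0],-q[1]])/-q[2]; s=s*(1+c["k1"]*(s@s)); K=c["K"]
    return np.array([K[0,0]*s[0]+K[0,2],K[1,1]*s[1]+K[1,2]])
E
python3 - <<'E'
from h import *
for n in("top","scene"):
    c=ctrl.camera(n); cv2.imwrite(f"pics/{n}0.png",c["img"][:,:,::-1]); print(n,c["K"].tolist(),c["k1"],np.round(c["pose"],3).tolist())
print(ctrl.get_obs())
E
```

```text
top [[460.1671645389878, 0.0, 287.5820448498103], [0.0, 460.1671645389878, 209.46435169381425], [0.0, 0.0, 1.0]] -0.0589571162877635 [[0.01, 0.996, -0.084, 0.42], [-1.0, 0.009, -0.011, -0.011], [-0.01, 0.084, 0.996, 1.284], [0.0, 0.0, 0.0, 1.0]]
scene [[418.57539204568656, 0.0, 281.11837127601393], [0.0, 418.57539204568656, 207.81406724087034], [0.0, 0.0, 1.0]] -0.026007143955728246 [[0.049, -0.642, 0.765, 1.314], [0.999, 0.023, -0.045, -0.049], [0.011, 0.766, 0.642, 0.8], [0.0, 0.0, 0.0, 1.0]]
{'time_s': 0.1, 'qpos': array([ 1.14737348e+00,  3.00425938e-01,  1.52152543e+00, -1.10086430e-05,
        1.32065701e+00, -6.65750912e-02]), 'joint_vel': array([-3.92457585e-04,  2.92740510e-04, -1.53605431e-03,  9.02992889e-04,
        2.02293553e-03, -3.37172963e-06]), 'tau': array([ 7.30232823e-04, -5.32642114e+01, -3.53283763e+01,  7.09270779e-02,
        2.34931230e-02, -8.87187275e-05]), 'ee_pos': array([0.19203635, 0.51516948, 0.22993462]), 'eef_rot': array([-3.14057847e+00, -5.69324802e-05,  2.78474760e+00]), 'force': array([-0.45864163, -0.63333208,  0.05290699]), 'moment': array([-0.01942664,  0.01385459, -0.01766408]), 'grip_force': 0.0, 'grip_width': 0.09373469323860038}
```

View pics/top0.png

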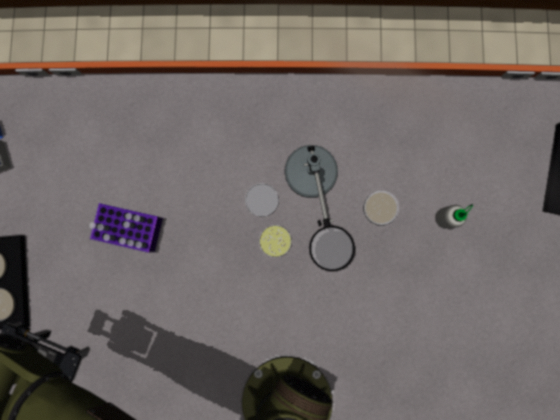

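View pics/scene0.png

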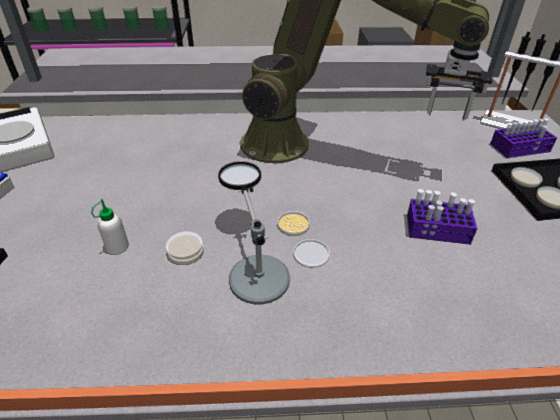

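The top view shows the foot at about (311,170), the post cap at (314,158) and the rod running to the lens at (332,248). The open yellow/cream dish is at (276,240), the lid at (262,200), the covered pile at (381,208), the bottle at (457,215) and the rack at (126,228). The scene view agrees: lens at (240,175), dish at (294,223), foot at (259,278).

```bash
cat > meas.py <<'E'
from h import *
def big(m,roi):
    z=np.zeros_like(m); x0,y0,x1,y1=roi; z[y0:y1,x0:x1]=m[y0:y1,x0:x1]
    cs,_=cv2.findContours(z,cv2.RETR_EXTERNAL,cv2.CHAIN_APPROX_NONE); return max(cs,key=cv2.contourArea)
def circ(c,ct,z):
    P=np.array([onz(c,*p[0],z)[:2] for p in ct]); A=np.c_[2*P,np.ones(len(P))]
    s=np.linalg.lstsq(A,(P**2).sum(1),rcond=None)[0]; r=np.sqrt(s[2]+s[0]**2+s[1]**2)
    return s[:2],r,np.std(np.hypot(*(P-s[:2]).T)-r)
def lens(c,roi):
    g=c["img"].max(2); return circ(c,big((g<70).astype(np.uint8)*255,roi),.165)
def dish(c,roi):
    h=cv2.cvtColor(c["img"],cv2.COLOR_RGB2HSV); m=cv2.inRange(h,(15,60,80),(40,255,255)); return circ(c,cv2.convexHull(big(m,roi)),.010)
E
python3 - <<'E'
from meas import *
t=ctrl.camera("top"); s=ctrl.camera("scene")
print("dish",dish(t,(250,215,305,265)),dish(s,(270,205,318,240)))
def bb(m): return cv2.boundingRect(m)
for n,c,roi in(("t",t,(306,222,360,275)),("s",s,(210,155,270,193))):
    g=c["img"].max(2); ct=big((g<70).astype(np.uint8)*255,roi); print("lens",n,bb(ct),cv2.fitEllipse(ct),circ(c,ct,.165))
hs=cv2.cvtColor(t["img"],cv2.COLOR_RGB2HSV); print(hs[185,300],hs[200,330],hs[280,400],hs[185,325],hs[150,300])
crop=np.hstack([cv2.resize(t["img"][135:280,240:410],None,fx=3,fy=3,interpolation=3)[:,:,::-1]])
cv2.imwrite("pics/crop.png",crop)
crop=cv2.resize(s["img"][150:310,200:350],None,fx=3.7,fy=3.7,interpolation=3)[:,:,::-1];cv2.imwrite("pics/crops.png",crop)
E
```

```text
dish (array([0.44017668, 0.03712891]), np.float64(0.04186458379396696), np.float64(0.00035467067010265594)) (array([0.43825898, 0.03669495]), np.float64(0.04083757022867334), np.float64(0.0009262666463167148))
lens t (309, 222, 47, 49) ((331.59637451171875, 247.38217163085938), (44.5770149230957, 47.336544036865234), 154.66116333007812) (array([ 0.42321013, -0.10660559]), np.float64(0.055475238108950616), np.float64(0.002385183517938947))
lens s (219, 162, 42, 31) ((239.6198272705078, 175.8016815185547), (28.583465576171875, 41.92145538330078), 91.2809829711914) (array([ 0.42160826, -0.10546351]), np.float64(0.0597706374941575), np.float64(0.004590533160206218))
[ 94  19 107] [  5  12 123] [175  13 120] [ 93  23 102] [98 21 98]
```

View pics/crop.png

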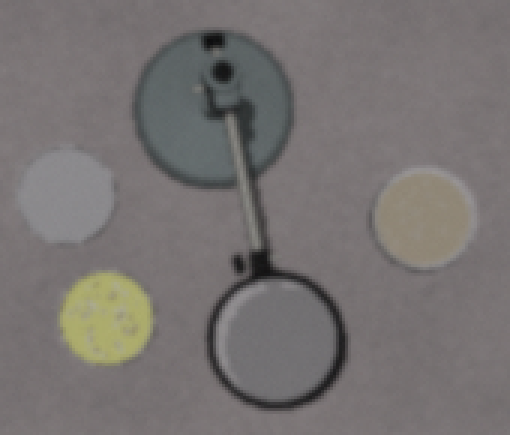

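View pics/crops.png

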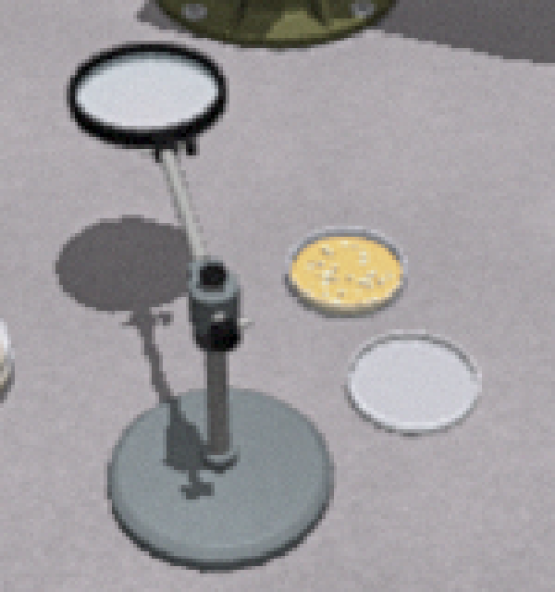

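The top crop shows the cap at full-image (314,159), the lens centre at about (332.3,248), and the yellow dish at (276,240). In the scene crop the cap is at about (257.5,224) and the foot at (259.5,278).

```bash
cat >> meas.py <<'E'
def lens2(c,roi,ch=5):
    # bright/interior-free: opening removes the knuckle after filling the frame
    g=c["img"].max(2); ct=big((g<70).astype(np.uint8)*255,roi); m=np.zeros(g.shape,np.uint8); cv2.drawContours(m,[ct],-1,255,-1)
    k=cv2.getStructuringElement(cv2.MORPH_ELLIPSE,(21,21)); m=cv2.morphologyEx(m,cv2.MORPH_OPEN,k)
    return circ(c,big(m,(0,0,560,420)),.165+.007)
E
python3 - <<'E'
from meas import *
t=ctrl.camera("top"); s=ctrl.camera("scene")
for c,roi in((t,(306,220,362,278)),(s,(210,155,270,193))): print("lens",lens2(c,roi))
for c,roi in((t,(283,140,342,200)),(s,(225,250,295,305))):
    b=c["img"].astype(int); m=((b[:,:,2]-b[:,:,0])>3).astype(np.uint8)*255
    m=cv2.medianBlur(m,3); h=cv2.convexHull(big(m,roi)); print("base",cv2.boundingRect(h),circ(c,h,.02))
print("cap top",onz(t,314,158.7,.189),"scene",onz(s,257.5,224,.189))
E
```

```text
lens (array([ 0.42159679, -0.10637437]), np.float64(0.05425854635854074), np.float64(0.0008253426011600307))
lens (array([ 0.42916751, -0.10662274]), np.float64(0.057234380898409876), np.float64(0.002858086720921205))
base (285, 146, 52, 51) (array([ 0.63471323, -0.06048365]), np.float64(0.07166709860632325), np.float64(0.00037872758788531094))
base (229, 255, 61, 49) (array([ 0.64488855, -0.06101784]), np.float64(0.07527566282780393), np.float64(0.0012881003513298952))
cap top [ 0.63549102 -0.06164755  0.189     ] scene [ 0.63830626 -0.06015937  0.189     ]
```

Measured positions:

| Item | Position (m) | Check |
|---|---|---|
| Post | (0.636, -0.061) | – |
| Lens | (0.422, -0.106) | radius 0.219 from post |
| Dish | (0.4395, 0.037) | radius 0.220 from post |

Both radii fit the 220 mm given. The arm must turn clockwise by about 38°, so I push the rod towards +y from its -y side, about 95 mm from the post. First I close the fingers, lift and travel over at height.

>>> {"method": "apply_moves", "body": {"deltas": [[255,0,0,3,0,0,0],[255,0,0,3,0,0,0],[255,1.8,-3.2,0,0,0,0],[255,1.8,-3.2,0,0,0,0],[255,1.8,-3.2,0,0,0,0],[255,1.8,-3.2,0,0,0,0],[255,1.8,-3.2,0,0,0,0],[255,1.8,-3.2,0,0,0,0],[255,1.8,-3.2,0,0,0,0],[255,1.8,-3.2,0,0,0,0]]}}

```text
time_s: 1.3
ee_pos: [0.3365, 0.258, 0.2906]
eef_rot: [3.141, 0.0, 2.785]
force: [0.8, -0.4, 0.5]
grip_width: 0.0177
grip_force: 0.0
```

>>> {"method": "apply_moves", "body": {"deltas": [[255,1.8,-3.2,0,0,0,0],[255,1.8,-3.2,0,0,0,0],[255,1.8,-3.2,0,0,0,0],[255,1.8,-3.2,0,0,0,0],[255,1.8,-3.2,0,0,0,0],[255,1.8,-3.2,0,0,0,0],[255,1.8,-3.2,0,0,0,0],[255,1.8,-3.2,0,0,0,0],[255,1.8,-3.2,0,0,0,0],[255,1.8,-3.2,0,0,0,0]]}}

```text
time_s: 2.3
ee_pos: [0.5166, -0.0622, 0.2905]
eef_rot: [3.142, 0.0, 2.785]
force: [0.4, 0.7, 0.4]
grip_width: 0.0005
grip_force: 0.0
```

>>> {"method": "apply_moves", "body": {"deltas": [[255,1.8,-3.2,0,0,0,0],[255,1.8,-3.2,0,0,0,0],[255,0,0,0,0,0,0],[255,0,0,0,0,0,0]]}}

```text
time_s: 2.7
ee_pos: [0.552, -0.1249, 0.2899]
eef_rot: [3.142, -0.001, 2.784]
force: [0.2, 0.1, 1.0]
grip_width: 0.0003
grip_force: 0.0
```

>>> {"method": "apply_moves", "body": {"deltas": [[255,0,-1,-2,0,0,0],[255,0,0,-2.5,0,0,0],[255,0,0,-2.5,0,0,0],[255,0,0,-2.5,0,0,0],[255,0,0,-2,0,0,0],[255,0,0,0,0,0,0],[255,0,0,0,0,0,0]]}}

```text
time_s: 3.4
ee_pos: [0.5522, -0.134, 0.1764]
eef_rot: [3.142, 0.001, 2.786]
force: [0.2, -0.1, 0.5]
grip_width: 0.0005
grip_force: 0.0
```

Run:
```python
from h import *
s=ctrl.camera("scene");t=ctrl.camera("top");print(ctrl.get_obs()["ee_pos"])
a=cv2.resize(s["img"][110:290,190:350],(480,540),interpolation=3);b=cv2.resize(t["img"][140:320,260:367],(320,540),interpolation=3)
cv2.imwrite("pics/pre.png",np.hstack([a,b])[:,:,::-1])
```

```text
[ 0.55255204 -0.13437095  0.17703425]
```

View pics/pre.png

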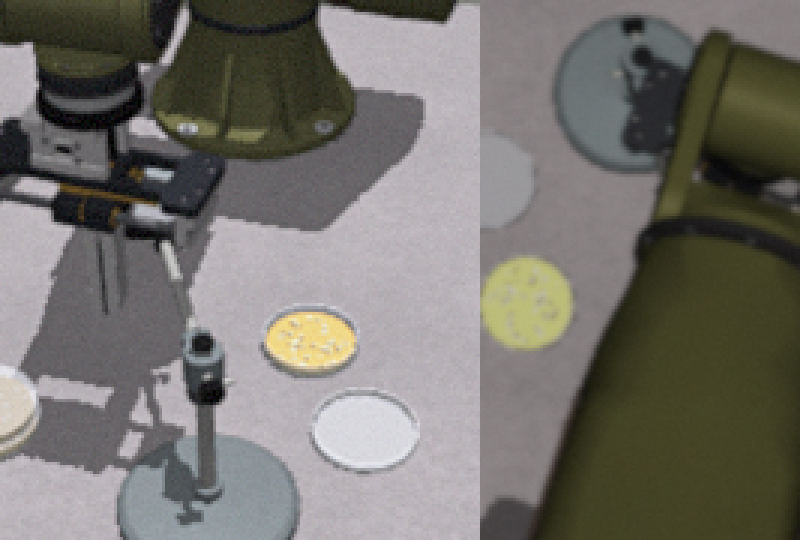

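The scene half of the picture shows the closed fingertips at about crop (108,310), on the -y side of the rod, with the gripper body above the cap. In the top view the forearm hides the lens. I'll now approach slowly and push towards +y.

>>> {"method": "apply_moves", "body": {"deltas": [[255,0,1,0,0,0,0],[255,0,1,0,0,0,0],[255,0,0.4,0,0,0,0],[255,0,0.3,0,0,0,0],[255,0,0.3,0,0,0,0],[255,0,0.3,0,0,0,0],[255,0,0.3,0,0,0,0],[255,0,0.3,0,0,0,0]]}}

```text
time_s: 4.3
ee_pos: [0.552, -0.0958, 0.1754]
eef_rot: [-3.141, -0.0, 2.785]
force: [-2.2, -3.6, -0.6]
grip_width: 0.0006
grip_force: 1.5
```

>>> {"method": "apply_moves", "body": {"deltas": [[255,0,0.3,0,0,0,0],[255,0,0.3,0,0,0,0],[255,0,0.3,0,0,0,0],[255,0,0.3,0,0,0,0]]}}

```text
time_s: 4.7
ee_pos: [0.552, -0.0835, 0.1754]
eef_rot: [-3.141, -0.0, 2.785]
force: [-2.0, -2.9, -0.3]
grip_width: 0.0003
grip_force: 1.5
```

Contact came where predicted, at about 3.5 N. I'll push on and stop a little short.

>>> {"method": "apply_moves", "body": {"deltas": [[255,0,0.4,0,0,0,0],[255,0,0.4,0,0,0,0],[255,0,0.4,0,0,0,0],[255,0,0.4,0,0,0,0],[255,0,0.4,0,0,0,0],[255,0,0.4,0,0,0,0],[255,0,0.4,0,0,0,0],[255,0,0.4,0,0,0,0],[255,0,0.3,0,0,0,0],[255,0,0,0,0,0,0]]}}

```text
time_s: 5.7
ee_pos: [0.552, -0.048, 0.1754]
eef_rot: [3.141, -0.0, 2.785]
force: [0.1, 0.5, 0.2]
grip_width: 0.0006
grip_force: 0.0
```

Run:
```python
from h import *
s=ctrl.camera("scene");t=ctrl.camera("top");print(ctrl.get_obs()["ee_pos"])
a=cv2.resize(s["img"][110:290,190:350],(480,540),interpolation=3);b=cv2.resize(t["img"][140:320,240:347],(320,540),interpolation=3)
cv2.imwrite("pics/mid.png",np.hstack([a,b])[:,:,::-1])
```

```text
[ 0.55197664 -0.04831422  0.17535638]
```

View pics/mid.png

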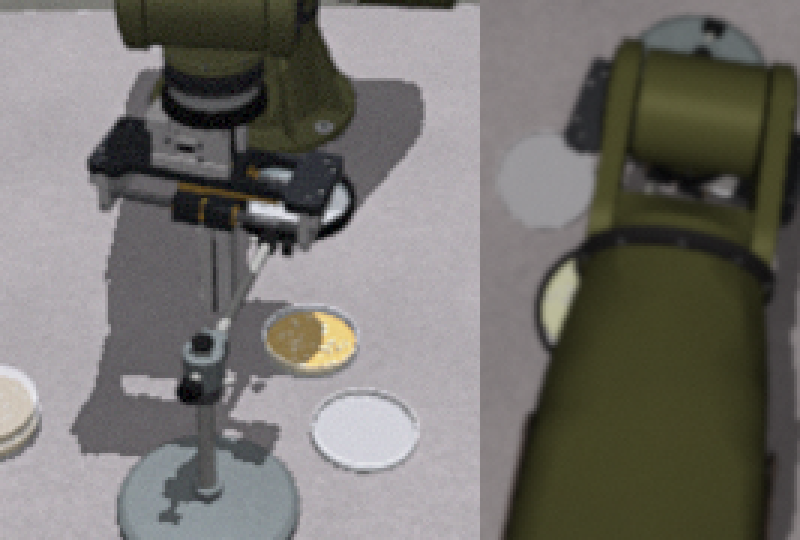

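The lens is now nearly over the dish: it shows at top crop (560,305), with its shadow half over the dish. I'll back the finger away in -y to measure without occlusion.

>>> {"method": "apply_moves", "body": {"deltas": [[255,0,-1,0,0,0,0],[255,0,-2,0,0,0,0],[255,0,-3,0,0,0,0],[255,0,-3,0,0,0,0],[255,0,-3,0,0,0,0],[255,0,-3,0,0,0,0],[255,0,-2,0,0,0,0],[255,0,0,0,0,0,0]]}}

```text
time_s: 6.6
ee_pos: [0.5515, -0.2213, 0.1751]
eef_rot: [-3.141, -0.0, 2.782]
force: [-0.3, 0.3, -0.6]
grip_width: 0.0007
grip_force: 0.0
```

Run:
```python
from meas import *
t=ctrl.camera("top");print(ctrl.get_obs()["ee_pos"])
print("lens",lens2(t,(248,205,318,280)))
b=t["img"].astype(int); m=cv2.medianBlur(((b[:,:,2]-b[:,:,0])>3).astype(np.uint8)*255,3); h=cv2.convexHull(big(m,(283,140,342,200))); print("base",circ(t,h,.02))
cv2.imwrite("pics/after.png",cv2.resize(t["img"][130:320,220:440],(660,570),interpolation=3)[:,:,::-1])
```

```text
[ 0.55165692 -0.21979232  0.17511542]
lens (array([0.43059721, 0.01376164]), np.float64(0.05506436828011433), np.float64(0.0012819013953825767))
base (array([ 0.63487891, -0.06068191]), np.float64(0.07173903127961806), np.float64(0.0005021832456123535))
```

View pics/after.png

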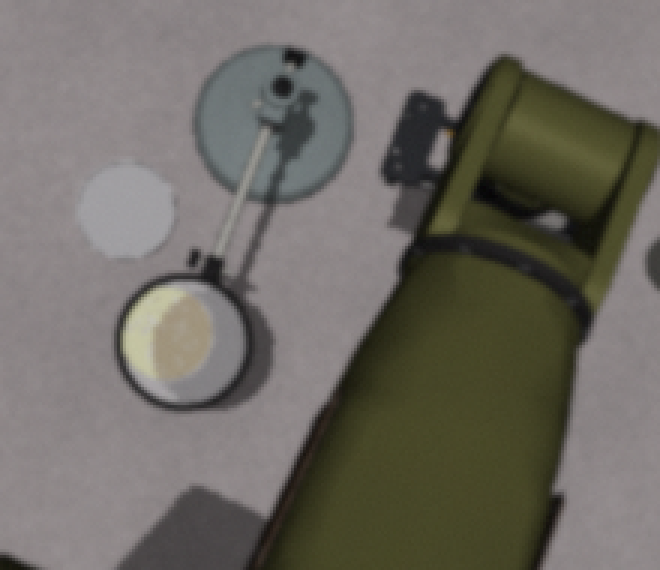

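After the first push the lens reads (0.431, 0.014) and the foot has not moved (0.6349, -0.0607). In the crop the lens frame is centred at (185,340) and the yellow dish at about (167,335). About 6.5° remains, which puts the finger at y of about -0.038. I'll return and finish gently.

>>> {"method": "apply_moves", "body": {"deltas": [[255,0,3,0,0,0,0],[255,0,3,0,0,0,0],[255,0,3,0,0,0,0],[255,0,3,0,0,0,0],[255,0,2.5,0,0,0,0],[255,0,1,0,0,0,0],[255,0,0.5,0,0,0,0],[255,0,0.3,0,0,0,0]]}}

```text
time_s: 7.45
ee_pos: [0.5521, -0.0557, 0.1755]
eef_rot: [-3.142, 0.0, 2.785]
force: [-0.7, 0.5, -0.2]
grip_width: 0.0002
grip_force: 0.0
```

>>> {"method": "apply_moves", "body": {"deltas": [[255,0,0.2,0,0,0,0],[255,0,0.2,0,0,0,0],[255,0,0.2,0,0,0,0],[255,0,0.2,0,0,0,0],[255,0,0.2,0,0,0,0],[255,0,0.2,0,0,0,0],[255,0,0.2,0,0,0,0],[255,0,0.2,0,0,0,0],[255,0,0.1,0,0,0,0],[255,0,0,0,0,0,0]]}}

```text
time_s: 8.45
ee_pos: [0.5521, -0.0384, 0.1755]
eef_rot: [3.141, -0.0, 2.785]
force: [1.5, -1.7, -1.0]
grip_width: 0.0005
grip_force: 0.8
```

>>> {"method": "apply_moves", "body": {"deltas": [[255,0,-1,0,0,0,0],[255,0,-2,0,0,0,0],[255,0,-3,0,0,0,0],[255,0,-3,0,0,0,0],[255,0,-3,0,0,0,0],[255,0,-3,0,0,0,0],[255,0,-3,0,0,0,0],[255,0,0,0,0,0,0],[255,0,0,0,0,0,0]]}}

```text
time_s: 9.35
ee_pos: [0.5518, -0.219, 0.1752]
eef_rot: [3.141, -0.001, 2.784]
force: [0.4, 0.8, 0.3]
grip_width: 0.0003
grip_force: 0.0
```

Run:
```python
from meas import *
t=ctrl.camera("top");print(ctrl.get_obs()["ee_pos"])
print("lens",lens2(t,(240,195,310,280)))
b=t["img"].astype(int); m=cv2.medianBlur(((b[:,:,2]-b[:,:,0])>3).astype(np.uint8)*255,3); h=cv2.convexHull(big(m,(283,140,342,200))); print("base",circ(t,h,.02))
cv2.imwrite("pics/after2.png",cv2.resize(t["img"][130:320,220:440],(660,570),interpolation=3)[:,:,::-1])
```

```text
[ 0.55196064 -0.21832735  0.17529166]
lens (array([0.44050885, 0.03657378]), np.float64(0.054657598589767896), np.float64(0.0013776648733034725))
base (array([ 0.63468386, -0.0603848 ]), np.float64(0.07189758583539467), np.float64(0.00045104048572408323))
```

View pics/after2.png

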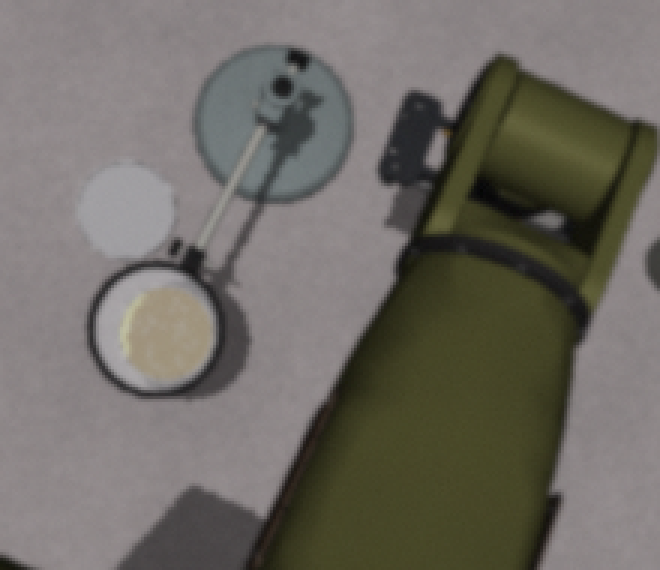

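The lens now reads (0.4405, 0.0366) against the dish at (0.4395, 0.037), so it is about 1 mm off. The offset in the picture, frame at (155,328) and dish at (167,335), is camera parallax. The foot is unmoved, and the fingers are well clear of the rod.

```bash
python3 -c "
from station import ctrl
print(ctrl.hand_in())"
```

```text
the job is handed in; nothing more can be done
None
```

The job is handed in: the lens is at rest about 1 mm from the open dish's centre by the top camera (calibrated to about 2 mm), the magnifier's foot did not measurably move, and the robot is clear; no verdict was returned.

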